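# Pack wedge-shaped cheese boxes into a sloping tray

## Task

The sloping tray holds two wedge-shaped cheese boxes with a gap between them; pack the two that are still on the worktop (blue lid and red lid, either order) into that gap, head to tail, so that all four lie side by side flat on the tray's floor and fill it. Keep every box right side up, and leave the other things on the worktop standing where they are.

Things in the scene. Friction and masses are not known exactly. Their poses are not given: they have to be found in the camera images.
- box_blue: Cream plastic cheese box, blue lid (fixed), 0.2-0.45 kg; a wedge from above: 120 mm long, thick end 64 wide (x=-60 mm), thin end 28 (x=+60), 45 high. Straight side at y=+23; slanted side from y=-41 (thick) to -5 (thin). Origin: underside, mid length; z up. Grip rib on the lid along x, over the origin: 66 long, 14 wide, z 45 to 73 mm. Bottom edges chamfered 3 mm. Starts flat on the worktop.
- box_red: The same kind of box with a red lid and rib: size, origin and axes as box_blue. It starts flat on the worktop on the other side of the tray; both lie turned any way.
- box_yellow: The same kind of box with a yellow lid, already in the tray against its +y wall, the side nearest the robot, thick end down-slope. Origin and axes as box_blue. Loose.
- box_green: The same kind of box with a green lid, already in the tray against its -y wall, the side farthest from the robot, thick end up-slope. Origin and axes as box_blue. Loose.
- tray: Open tray of light wood, fixed on its stand, sloping 28 degrees, low edge to the robot's right. Origin: centre of the inner floor, 50 mm above the worktop; x up the slope, y towards the robot, z square to the floor. Inside 126 (x) by 190 mm (y); walls 6 thick, 30 mm high. It takes four boxes side by side, origins near y = +70.5, +23.5, -23.5, -70.5 mm, with 6 mm play in all in x and in y.
- stand: Wooden stand under the tray, fixed. Origin on the worktop below the tray's origin, z up, x to the robot's left. In the tray, 1st (nearest the robot) and 3rd box lie with box x along tray x (thick end down-slope), 2nd and 4th turned half round (thick end up-slope). 1st and 4th are there already; 2nd and 3rd are missing.
- box_yellow_thick_end (a point): Middle of the thick (64 mm) end of box_yellow, at its underside (axes as the box).
- box_green_thick_end (a point): Middle of the thick (64 mm) end of box_green, at its underside (axes as the box).
- box_blue_thick_end (a point): Middle of the thick (64 mm) end of box_blue, at its underside (axes as the box).
- box_red_thick_end (a point): Middle of the thick (64 mm) end of box_red, at its underside (axes as the box).
- slot1_thick_end (a point): Point on the tray's inner floor where the middle of the thick end of the first (nearest the robot, +y) box belongs (axes as the tray).
- slot2_thick_end (a point): Point on the tray's inner floor where the middle of the thick end of the second box belongs (axes as the tray).
- slot3_thick_end (a point): Point on the tray's inner floor where the middle of the thick end of the third box belongs (axes as the tray).
- slot4_thick_end (a point): Point on the tray's inner floor where the middle of the thick end of the fourth (farthest, -y) box belongs (axes as the tray).
- salt_shaker: Bystander: clear glass salt shaker with a grey cap, 44 mm across, 90 mm tall. Origin at its underside, z up. Loose.
- soup_tin: Bystander: short round green tin, 75 mm across, 58 mm tall. Origin at its underside, z up. Loose.
- timer: Bystander: round kitchen timer, red above white, 62 mm across, 59 mm tall. Origin at its underside, z up. Loose.
- sugar_jar: Bystander: glass jar of sugar with a yellow lid, 63 mm across, 110 mm tall. Origin at its underside, z up. Loose.
- striped_mug: Bystander: white mug with beige stripes, 84 mm across plus handle, 95 mm tall; the origin lies about 17 mm from the cup's axis, towards the handle. Origin at the height of its underside, z up. Loose.
- spice_jar: Bystander: spice jar with a red cap, 45 mm across, 106 mm tall. Origin at its underside, z up. Loose.

How it is judged:
By the outcome, as a careful person would: the job done as asked, in the order asked, and still so for the second after the job is handed in, with the robot touching nothing.
It also fails if it takes over 72 s, if anything falls off the work surface, if the arm or the gripper's body presses on something with over 40 N, if the wrist force passes 120 N, or if a joint passes its speed limit or range.

## Robot

A 7-joint arm with a two-finger parallel gripper is mounted at the origin on a cart in front of the work surface, level with it; the furniture and walls round the work are solid. World frame = base frame: x ahead of the robot, y to its left, z up, the work surface at z = 0. Lengths are in m, angles in rad, forces in N, time in s.
With the tool pointing down it reaches from about 0.4 to 0.925 m from the base axis. Payload 4.1 kg.
Tool frame: the origin (TCP) lies at the very end of the fingers, on their centre line; the grasp point (between the pads) lies 19 mm behind it (ctrl.grip_point_offset is the distance from the TCP to the grasp point, in m); z points along the fingers, y is the line along which they close (so a half turn about z gives the same grasp; the last joint's range is limited). The gripper opens to 85 mm and grips with 20 to 120 N. Pads are 22 mm wide; open, the fingers measure 114 mm over their backs; the gripper's body (76 mm by 85 mm) begins 54 mm behind the grasp point. The pads swing forward as they close: fully open they stand 13 mm farther back than shut.
Start: joints at [-1.268, 0.398, 0.045, 1.537, -0.019, 1.207, -0.051], TCP at [0.254, 0.598, 0.231] pointing down, gripper open.
Joint ranges: [-2.82, 2.82], [-0.49, 2.23], [-1.37, 1.46], [0, 2.46], [-1.36, 4.5], [0.23, 2], [-2.94, 2.94]. Speed limits (rad/s): [2.57, 2.57, 3.14, 3.14, 3.14, 3.14, 3.14].

## Interface

Orientations are given as [roll, pitch, yaw] about the fixed x, y, z axes, in that order (R = Rz(yaw) Ry(pitch) Rx(roll)).
In Python, from rig import ctrl gives the robot as it stands.
- The arm moves only by the shell command python3 nudge.py 'ROWS'. ROWS is a JSON list of rows, 1 to 5 of them, each an object with the fields finger_gap (the opening from 0.0 (shut) to 1.0 (fully open)), x, y, z (the shift in normalised numbers (1 is 0.75 m)), wx, wy, wz (a rotation vector in normalised numbers (1 is 4 rad)); a field left out counts as zero (the opening has to be given); each row shifts and turns the commanded pose from where the row before left it, along the tool's axes as they then stand; what a row does not reach is not made up. A row lasts 1/12 s, in which the tool goes at most 0.0417 m and 0.125 rad, less where a joint would pass 70% of its speed; a pose out of reach is approached as far as the arm can. The fingers move at their own pace and stop on an object; the grip force is fixed at half the most. Time passes only in rows, so rows that do not move let the fingers close. It prints the time, the measured TCP pose, the force, the opening and the grip force at its end. No shift or turn number may pass 1 either way. Input that does not fit is refused with a message, and nothing moves.
- ctrl.get_state(): the state, without advancing time (a new reading comes with each control period).
- ctrl.get_image(name): name is "side" or "top" or "wrist"; returns a dict with "frame" (384x512x3 uint8, red, green, blue), "depth" (384x512 float32, m along the optical axis (not along the pixel's ray), 0 where there is no reading), "mtx" (3x3 intrinsics, pixels), "rvec" (rotation vector, rad) and "tvec" (3), from world to camera coordinates, as OpenCV has them. Camera axes: x right, y down, z forward; pixel columns grow to the right and rows downward; lengths in m; the calibration is good to about 2 mm. A picture is of the moment at which its call begins.
- ctrl.hand_in(): hands the job in; it is judged then, once.
The state is a dict: "time_s": time; "joint_pos": joint angles; "qvel": joint speeds; "joint_torque": joint torques, N m; "tool_pos": TCP position; "tool_rot": TCP orientation; "ft_force": force on the tool from outside, world axes, zero at the start; "torque": the same for the moment, N m; "grip_width": opening from 0.0 (shut) to 1.0 (fully open); "finger_force": force on a finger pad.
Only numpy, scipy, OpenCV 4.12 (cv2) and the standard library are available. Lean on these libraries where they do the work, as an engineer would, in place of code of your own. Each camera call takes 0.05 s, during which the arm holds its last target. There are 200 camera calls.

## Working session

There is one attempt and no reset: what is moved stays moved. The work goes in short steps, Python scripts to look and compute and a shell command to move; the robot and the scene stay as the last step left them, time stands still between calls to the robot, and variables do not carry over. Pictures are saved under pics/ and viewed, at most 10 in all, crops included, and the job is handed in when it is done.

```bash
ls; mkdir -p pics; cat > h.py <<'E'
import numpy as np, cv2
from rig import ctrl
def grab(n):
    d=ctrl.get_image(n); np.savez(f'pics/{n}.npz',**d); return d
def pts(d):
    R=cv2.Rodrigues(np.array(d['rvec'],float))[0]; t=np.array(d['tvec'],float).ravel(); K=d['mtx']
    v,u=np.mgrid[0:384,0:512]; z=d['depth']
    c=np.stack([(u-K[0,2])/K[0,0]*z,(v-K[1,2])/K[1,1]*z,z],-1)
    return (c-t)@R
E
python3 - <<'E'
from h import *
s=ctrl.get_state();print(s)
for n in('top','side'):
    d=grab(n);R=cv2.Rodrigues(np.array(d['rvec'],float))[0];print(n,-R.T@np.array(d['tvec']).ravel(),R[2])
    cv2.imwrite(f'pics/{n}0.png',d['frame'][...,::-1])
E
```

```text
nudge.py
pics
rig.py
{'time_s': 0.0, 'joint_pos': array([-1.26804072,  0.39919054,  0.04502927,  1.53786216, -0.01868828,
        1.20693149, -0.05071156]), 'qvel': array([ 0.00023224,  0.00058634, -0.00083075,  0.00074193, -0.00067469,
       -0.00132222, -0.00120028]), 'joint_torque': array([ 3.90674886e-04, -4.75108624e+01,  1.36450320e+00, -2.54222417e+01,
        1.12997327e-02,  9.34088719e-03, -9.25975371e-06]), 'tool_pos': array([0.25390463, 0.59766658, 0.23027227]), 'tool_rot': array([-3.13962764e+00,  1.44950696e-04,  2.73994644e+00]), 'ft_force': array([0.71256086, 0.34041039, 0.09857942]), 'torque': array([0.01518681, 0.01122392, 0.0203437 ]), 'finger_force': 0.0, 'grip_width': 0.9978197997430535}
top [-0.43005058 -0.51207547  1.4240039 ] [ 0.55266047  0.26844323 -0.78898963]
side [ 0.07341949 -1.32325855  0.80951243] [ 0.29634054  0.82856688 -0.475036  ]
```

View pics/top0.png

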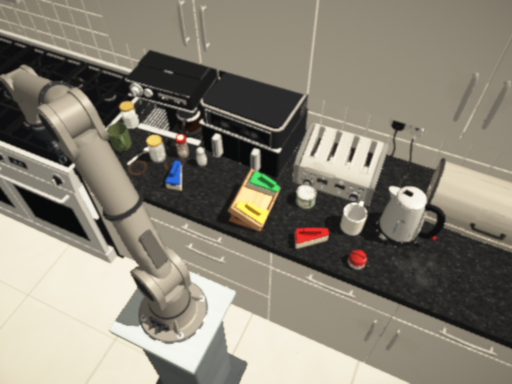

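View pics/side0.png

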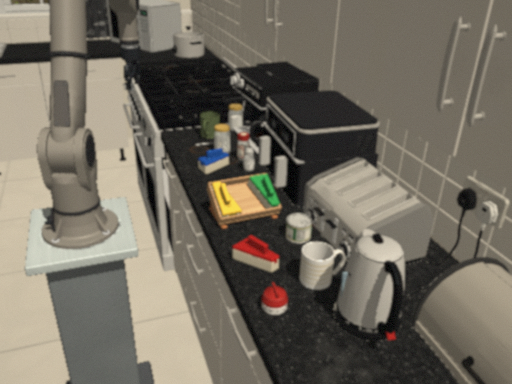

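Top view: blue box at (174,175), tray at (255,200) with yellow (252,210) and green (265,182), red box at (312,237). The side view shows the same layout, with the soup tin at (298,227) next to the tray.

```bash
cat >> h.py <<'E'
def mask(d,c):
    h,s,v=[x.astype(int) for x in cv2.split(cv2.cvtColor(d['frame'],cv2.COLOR_RGB2HSV))]
    lo,hi={'blue':(100,130),'red':(-6,6),'yellow':(20,32),'green':(50,80)}[c]
    if c=='red': h=np.where(h>90,h-180,h)
    return (h>=lo)&(h<=hi)&(s>140)&(v>70)
def comps(d,c,amin=60):
    m=mask(d,c).astype(np.uint8); n,l,st,ce=cv2.connectedComponentsWithStats(m)
    P=pts(d)
    for i in range(1,n):
        if st[i,4]>=amin:
            p=P[(l==i)&(d['depth']>0)]; yield ce[i],p
E
python3 - <<'E'
from h import *
for n in('top','side'):
    d=dict(np.load(f'pics/{n}.npz'))
    for c in('blue','red','yellow','green'):
        for ce,p in comps(d,c,40):
            print(n,c,ce.round(),len(p),p.mean(0).round(3),np.percentile(p,[2,98],axis=0).round(3).tolist())
            if c in('blue','red'):
                for nm,q in(('lid',p[(p[:,2]>.035)&(p[:,2]<.052)]),('rib',p[p[:,2]>.066])):
                    if len(q)>8:
                        r=cv2.minAreaRect((q[:,:2]*1000).astype(np.float32)); print('  ',nm,len(q),q.mean(0).round(3),r)
    # tin, others near: world xy of things above table
E
```

```text
top blue [174. 173.] 260 [0.482 0.283 0.048] [[0.438, 0.249, -0.002], [0.55, 0.339, 0.076]]
   lid 166 [0.475 0.278 0.044] ((490.7813720703125, 292.5306091308594), (130.2350616455078, 53.96449661254883), 28.822778701782227)
   rib 47 [0.496 0.286 0.072] ((496.1009521484375, 285.9408264160156), (66.78308868408203, 14.928434371948242), 12.21502685546875)
top red [181. 139.] 57 [0.625 0.329 0.092] [[0.601, 0.307, 0.017], [0.697, 0.397, 0.11]]
   rib 50 [0.617 0.321 0.1  ] ((622.3209228515625, 321.070556640625), (39.100528717041016, 50.521766662597656), 65.50640106201172)
top red [310. 233.] 421 [ 0.445 -0.319  0.046] [[0.399, -0.376, -0.003], [0.512, -0.266, 0.075]]
   lid 273 [ 0.439 -0.318  0.044] ((445.3010559082031, -328.4483947753906), (61.476837158203125, 120.75064086914062), 25.084495544433594)
   rib 66 [ 0.449 -0.326  0.072] ((449.7687683105469, -326.20343017578125), (15.816102027893066, 65.11601257324219), 28.15855598449707)
top red [358. 257.] 246 [ 0.424 -0.506  0.043] [[0.4, -0.534, -0.002], [0.483, -0.478, 0.059]]
   lid 143 [ 0.422 -0.507  0.045] ((427.28216552734375, -50
[... 1459 characters left out ...]
 -0.533, -0.0], [0.477, -0.449, 0.059]]
   lid 271 [ 0.427 -0.514  0.045] ((429.75494384765625, -506.9354553222656), (53.58802032470703, 53.849822998046875), 38.51474380493164)
side red [391. 336.] 81 [ 0.614 -0.716  0.053] [[0.595, -0.732, -0.002], [0.661, -0.675, 0.072]]
   rib 31 [ 0.604 -0.724  0.069] ((603.3363647460938, -724.9249877929688), (11.137486457824707, 16.25546646118164), 64.87763977050781)
side yellow [221. 127.] 69 [0.564 0.42  0.106] [[0.538, 0.388, 0.036], [0.631, 0.634, 0.114]]
side yellow [225. 199.] 545 [ 0.426 -0.106  0.085] [[0.403, -0.144, 0.052], [0.463, -0.039, 0.123]]
side green [266. 188.] 382 [ 0.566 -0.089  0.091] [[0.537, -0.134, 0.003], [0.64, -0.016, 0.123]]
```

```bash
cat >> h.py <<'E'
from scipy.spatial.transform import Rotation as Ro
def go(p,x_deg=None,R=None):
    s=ctrl.get_state(); R0=Ro.from_euler('xyz',s['tool_rot']); 
    if R is None: a=np.radians(x_deg); R=np.array([[np.cos(a),np.sin(a),0],[np.sin(a),-np.cos(a),0],[0,0,-1]])
    R=Ro.from_matrix(R); d=np.array(p)-s['tool_pos']
    rv=(R0.inv()*R).as_rotvec()
    print('t',round(s['time_s'],2),'pos',s['tool_pos'].round(4),'d_now',R0.inv().apply(d).round(4),'rotvec',rv.round(4),'d_after',R.inv().apply(d).round(4),'j',s['joint_pos'].round(2))
E
python3 - <<'E'
from h import *
d=grab('wrist');R=cv2.Rodrigues(np.array(d['rvec'],float))[0];s=ctrl.get_state();T=Ro.from_euler('xyz',s['tool_rot'])
print(T.inv().apply(-R.T@np.array(d['tvec']).ravel()-s['tool_pos']),T.inv().apply(R[2]),d['mtx'][0,0])
go([.48,.286,.23],13)
E
```

```text
[ 0.06945158  0.00079954 -0.14275778] [-2.77484870e-01 -1.43579159e-04  9.60729996e-01] 302.52348124524934
t 0.15 pos [0.254  0.5978 0.2305] d_now [-0.3299 -0.1986  0.0008] rotvec [-5.000e-04  1.900e-03  2.513e+00] d_after [0.1501 0.3547 0.0005] j [-1.27  0.4   0.05  1.54 -0.02  1.21 -0.05]
```

Units first: shifts go in shares of 0.75 m and turns go in shares of 4 rad. So -0.033 m / 0.75 = -0.044, -0.02 m / 0.75 = -0.0267.

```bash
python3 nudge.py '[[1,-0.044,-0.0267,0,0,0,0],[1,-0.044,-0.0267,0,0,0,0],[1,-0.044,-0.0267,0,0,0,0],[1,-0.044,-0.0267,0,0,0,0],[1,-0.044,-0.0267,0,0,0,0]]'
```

```text
refused: ROWS must be a list of objects with named fields. Nothing was moved.
```

Refused on format, not on reach. It needs a list of objects with named fields.

```bash
python3 nudge.py '[{"finger_gap": 1,"x": -0.044,"y": -0.0267},{"finger_gap": 1,"x": -0.044,"y": -0.0267},{"finger_gap": 1,"x": -0.044,"y": -0.0267},{"finger_gap": 1,"x": -0.044,"y": -0.0267},{"finger_gap": 1,"x": -0.044,"y": -0.0267}]'
python3 nudge.py '[{"finger_gap": 1,"x": -0.044,"y": -0.0267},{"finger_gap": 1,"x": -0.044,"y": -0.0267},{"finger_gap": 1,"x": -0.044,"y": -0.0267},{"finger_gap": 1,"x": -0.044,"y": -0.0267},{"finger_gap": 1,"x": -0.044,"y": -0.0267}]'
python3 nudge.py '[{"finger_gap": 1,"wz": 0.0313},{"finger_gap": 1,"wz": 0.0313},{"finger_gap": 1,"wz": 0.0313},{"finger_gap": 1,"wz": 0.0313},{"finger_gap": 1,"wz": 0.0313}]'
python3 nudge.py '[{"finger_gap": 1,"wz": 0.0313},{"finger_gap": 1,"wz": 0.0313},{"finger_gap": 1,"wz": 0.0313},{"finger_gap": 1,"wz": 0.0313},{"finger_gap": 1,"wz": 0.0313}]'
python3 nudge.py '[{"finger_gap": 1,"wz": 0.0313},{"finger_gap": 1,"wz": 0.0313},{"finger_gap": 1,"wz": 0.0313},{"finger_gap": 1,"wz": 0.0313},{"finger_gap": 1,"wz": 0.0313}]'
python3 nudge.py '[{"finger_gap": 1,"wz": 0.0313},{"finger_gap": 1,"wz": 0.0313},{"finger_gap": 1,"wz": 0.0313},{"finger_gap": 1,"wz": 0.0313},{"finger_gap": 0.6,"wz": 0.0313}]'
python3 - <<'E'
from h import *
d=grab('wrist');cv2.imwrite('pics/w1.png',d['frame'][...,::-1])
for ce,p in comps(d,'blue'):
  for nm,q in(('lid',p[(p[:,2]>.038)&(p[:,2]<.052)]),('rib',p[p[:,2]>.066])):
    print(nm,len(q),q.mean(0).round(4),cv2.minAreaRect((q[:,:2]*1000).astype(np.float32)))
go([.495,.286,.049],13)
E
```

```text
time_s: 0.57
tool_pos: [0.3676, 0.4399, 0.2311]
tool_rot: [-3.141, -0.0, 2.74]
ft_force: [1.1, 0.3, -0.3]
grip_width: 0.998
finger_force: 0.0
time_s: 0.98
tool_pos: [0.4803, 0.2834, 0.2312]
tool_rot: [3.142, -0.0, 2.74]
ft_force: [0.7, 1.3, -0.2]
grip_width: 0.998
finger_force: 0.0
time_s: 1.4
tool_pos: [0.4796, 0.2849, 0.231]
tool_rot: [-3.141, -0.0, 2.108]
ft_force: [-0.1, 0.0, -0.9]
grip_width: 1.0
finger_force: 0.0
time_s: 1.82
tool_pos: [0.4795, 0.285, 0.231]
tool_rot: [-3.141, 0.0, 1.484]
ft_force: [-0.6, -0.4, 1.2]
grip_width: 0.996
finger_force: 0.0
time_s: 2.23
tool_pos: [0.4794, 0.2851, 0.231]
tool_rot: [-3.141, 0.001, 0.859]
ft_force: [-0.5, -0.3, -0.5]
grip_width: 0.994
finger_force: 0.0
time_s: 2.65
tool_pos: [0.4794, 0.2851, 0.231]
tool_rot: [3.141, 0.001, 0.234]
ft_force: [0.4, -0.3, 0.6]
grip_width: 0.888
finger_force: 0.0
lid 3509 [0.4956 0.2879 0.0452] ((502.140869140625, 282.1835632324219), (118.8902816772461, 62.2009162902832), 13.489864349365234)
rib 898 [0.5012 0.2907 0.0729] ((500.27435302734375, 290.47125244140625), (64.77587127685547, 13.455974578857422), 13.180078506469727)
t 2.7 pos [0.4794 0.2851 0.231 ] d_now [0.0155 0.0026 0.182 ] rotvec [0.0003 0.0005 0.0033] d_after [0.0154 0.0026 0.182 ] j [-1.11  0.27  0.6   1.77 -0.17  1.15 -1.8 ]
```

View pics/w1.png

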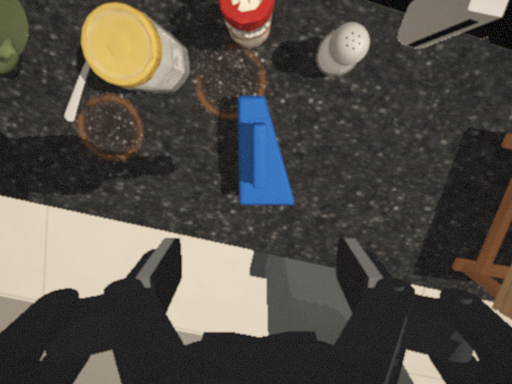

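Wrist view: the blue lid is at (262,155), with its rib upright at (258,155). The thick end points towards the robot and the straight side is on the left, which agrees with the measured yaw of 13°.

Converted, 0.04 m / 0.75 = 0.0533, 0.03 m / 0.75 = 0.04.

```bash
python3 nudge.py '[{"finger_gap": 0.6,"x": 0.0147,"z": 0.0533},{"finger_gap": 0.6,"x": 0.0147,"z": 0.0533},{"finger_gap": 0.6,"z": 0.0533},{"finger_gap": 0.6,"z": 0.04},{"finger_gap": 0.6,"z": 0.0267}]'
python3 nudge.py '[{"finger_gap": 0.6,"z": 0.016},{"finger_gap": 0.0},{"finger_gap": 0},{"finger_gap": 0},{"finger_gap": 0}]'
python3 nudge.py '[{"finger_gap": 0},{"finger_gap": 0},{"finger_gap": 0}]'

```

```text
time_s: 3.12
tool_pos: [0.4989, 0.2893, 0.0575]
tool_rot: [3.14, 0.005, 0.243]
ft_force: [0.2, 0.5, 0.4]
grip_width: 0.601
finger_force: 0.0
time_s: 3.53
tool_pos: [0.5025, 0.291, 0.0511]
tool_rot: [-3.14, -0.003, 0.24]
ft_force: [0.3, -1.2, 0.1]
grip_width: 0.15
finger_force: 62.2
time_s: 3.78
tool_pos: [0.5025, 0.2909, 0.051]
tool_rot: [-3.14, -0.003, 0.24]
ft_force: [0.8, -1.3, 6.6]
grip_width: 0.147
finger_force: 63.2
```

Converted, -0.04 m / 0.75 = -0.0533, -0.03 m / 0.75 = -0.04.

```bash
python3 nudge.py '[{"finger_gap": 0,"z": -0.04},{"finger_gap": 0,"z": -0.0533},{"finger_gap": 0,"z": -0.0533},{"finger_gap": 0,"z": -0.0533},{"finger_gap": 0,"z": -0.0533}]'
python3 nudge.py '[{"finger_gap": 0,"x": -0.0147,"y": 0.0267,"z": -0.04},{"finger_gap": 0,"x": -0.0147,"y": 0.052},{"finger_gap": 0,"x": -0.0147,"y": 0.052},{"finger_gap": 0,"x": -0.0147,"y": 0.052},{"finger_gap": 0,"x": -0.0147,"y": 0.052}]'
python3 nudge.py '[{"finger_gap": 0,"x": -0.0147,"y": 0.052},{"finger_gap": 0,"x": -0.0147,"y": 0.052},{"finger_gap": 0,"x": -0.0147,"y": 0.052},{"finger_gap": 0,"x": -0.0147,"y": 0.052},{"finger_gap": 0,"x": -0.0147,"y": 0.052}]'
python3 nudge.py '[{"finger_gap": 0,"x": -0.0147,"y": 0.052},{"finger_gap": 0,"x": -0.0147,"y": 0.052},{"finger_gap": 0,"x": -0.0147,"y": 0.0267},{"finger_gap": 0,"wz": -0.03},{"finger_gap": 0,"wz": -0.03}]'
python3 nudge.py '[{"finger_gap": 0,"wz": -0.0313},{"finger_gap": 0,"wz": -0.0313},{"finger_gap": 0,"wz": -0.0313},{"finger_gap": 0,"wz": -0.0313},{"finger_gap": 0,"wz": -0.0313}]'
python3 nudge.py '[{"finger_gap": 0,"wz": -0.03},{"finger_gap": 0,"wz": -0.03},{"finger_gap": 0,"wz": -0.03},{"finger_gap": 0,"wz": -0.025},{"finger_gap": 0}]'
python3 - <<'E'
from h import *
d=grab('wrist');cv2.imwrite('pics/w2.png',d['frame'][...,::-1])
go([.48,-.2,.28],90)
E
```

```text
time_s: 4.2
tool_pos: [0.4998, 0.2899, 0.2404]
tool_rot: [3.141, 0.002, 0.24]
ft_force: [0.6, 0.9, -4.0]
grip_width: 0.149
finger_force: 61.8
time_s: 4.62
tool_pos: [0.488, 0.1045, 0.2687]
tool_rot: [-3.141, 0.001, 0.241]
ft_force: [0.8, 0.2, -3.4]
grip_width: 0.152
finger_force: 61.8
time_s: 5.03
tool_pos: [0.4809, -0.0976, 0.2688]
tool_rot: [-3.14, 0.0, 0.24]
ft_force: [1.0, -0.2, -5.1]
grip_width: 0.151
finger_force: 61.7
time_s: 5.45
tool_pos: [0.4716, -0.2011, 0.2685]
tool_rot: [-3.14, 0.001, 0.48]
ft_force: [0.4, 0.9, -4.0]
grip_width: 0.153
finger_force: 61.8
time_s: 5.87
tool_pos: [0.4726, -0.1985, 0.2684]
tool_rot: [-3.139, -0.0, 1.111]
ft_force: [-0.2, -0.4, -3.7]
grip_width: 0.149
finger_force: 61.8
time_s: 6.28
tool_pos: [0.4726, -0.1986, 0.2685]
tool_rot: [-3.14, -0.001, 1.567]
ft_force: [-0.8, -0.4, -3.5]
grip_width: 0.147
finger_force: 61.8
t 6.33 pos [ 0.4727 -0.1987  0.2686] d_now [-0.0012  0.0073 -0.0114] rotvec [-0.0015 -0.0011 -0.008 ] d_after [-0.0013  0.0073 -0.0114] j [-0.35  0.16  0.75  1.82 -0.11  1.21  0.43]
```

View pics/w2.png

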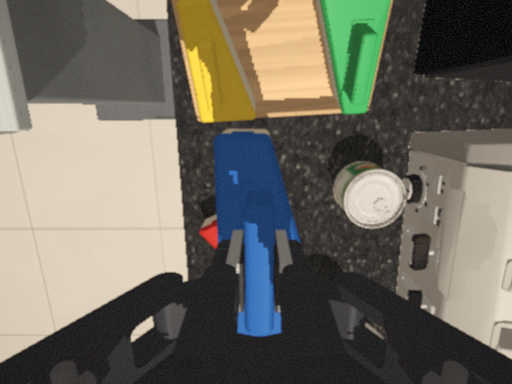

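Wrist view: the blue box hangs under the gripper at (255,200) with its thin end up-image. The lower half of the tray shows above it, with yellow at (215,60), green at (360,50) and the wood gap at (280,60). I'll tilt the tool to match the tray and look again.

Converted, -0.031 m / 0.75 = -0.0413, 0.021 m / 0.75 = 0.028, 0.122 rad / 4 = 0.0305.

```bash
python3 nudge.py '[{"finger_gap": 0,"x": -0.0413,"y": 0.008,"z": 0.028},{"finger_gap": 0,"x": -0.0413,"y": 0.008,"z": 0.028},{"finger_gap": 0,"x": -0.0413,"y": 0.008,"z": 0.028},{"finger_gap": 0,"wy": 0.0305},{"finger_gap": 0,"wy": 0.0305}]'
python3 nudge.py '[{"finger_gap": 0,"wy": 0.0305},{"finger_gap": 0,"wy": 0.0305},{"finger_gap": 0},{"finger_gap": 0}]'
python3 - <<'E'
from h import *
d=grab('wrist');cv2.imwrite('pics/w3.png',d['frame'][...,::-1])
s=ctrl.get_state();print(s['joint_pos'].round(2))
P=pts(d);T=Ro.from_euler('xyz',s['tool_rot'])
for c in('blue','yellow','green'):
  for ce,p in comps(d,c,300): 
    q=T.inv().apply(p-s['tool_pos']); print(c,ce.round(),len(p),p.mean(0).round(3),'tool', q.mean(0).round(3),np.percentile(q,[1,50,99],axis=0).round(3).tolist())
E
```

```text
time_s: 6.75
tool_pos: [0.4911, -0.291, 0.2049]
tool_rot: [-3.139, -0.251, 1.564]
ft_force: [0.2, 0.2, -3.8]
grip_width: 0.15
finger_force: 61.7
time_s: 7.08
tool_pos: [0.4897, -0.2944, 0.2044]
tool_rot: [-3.137, -0.486, 1.557]
ft_force: [-0.1, -0.8, -3.9]
grip_width: 0.147
finger_force: 61.7
[ 0.25  0.55  0.62  1.58 -0.62  1.53  1.01]
blue [253. 220.] 10161 [ 0.488 -0.281  0.217] tool [ 0.015 -0.003 -0.005] [[-0.059, -0.022, -0.023], [0.02, -0.002, 0.005], [0.054, 0.018, 0.009]]
yellow [198.  61.] 5111 [ 0.431 -0.106  0.089] tool [ 0.11  -0.061  0.19 ] [[0.062, -0.087, 0.167], [0.108, -0.06, 0.196], [0.167, -0.027, 0.201]]
green [316.  54.] 438 [ 0.553 -0.094  0.083] tool [0.118 0.061 0.201] [[0.07, 0.041, 0.198], [0.12, 0.058, 0.201], [0.168, 0.1, 0.203]]
green [336.  35.] 1203 [ 0.569 -0.088  0.104] tool [0.134 0.076 0.185] [[0.095, 0.066, 0.171], [0.137, 0.072, 0.184], [0.168, 0.096, 0.202]]
```

View pics/w3.png

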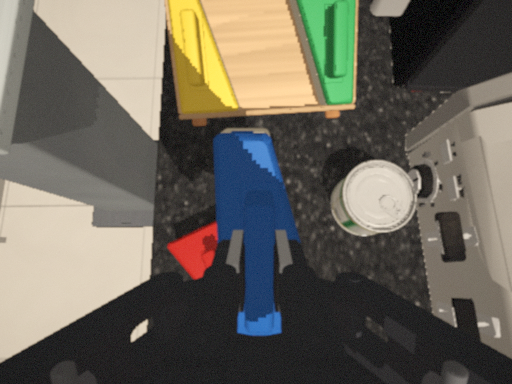

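Wrist view: yellow rib at (192,50), green rib at (338,52), wood gap at (262,50) and the low wall at (265,108).

```bash
python3 - <<'E'
from h import *
d=dict(np.load('pics/wrist.npz'));s=ctrl.get_state()
P=pts(d);T=Ro.from_euler('xyz',s['tool_rot'])
Q=T.inv().apply((P-s['tool_pos']).reshape(-1,3)).reshape(P.shape)
def plane(q):
    c=np.median(q,0); 
    for _ in range(4):
        u,_,v=np.linalg.svd(q-q.mean(0),full_matrices=False); n=v[2]*np.sign(v[2][2]); r=(q-q.mean(0))@n; q=q[abs(r)<max(.0015,1.5*r.std())]
    return n,q.mean(0),r.std(),len(q)
h,sa,v=cv2.split(cv2.cvtColor(d['frame'],cv2.COLOR_RGB2HSV))
wood=np.zeros(h.shape,bool); wood[5:95,215:300]=True; wood&=(h>8)&(h<20)&(sa>60)&(d['depth']>0)
fl=Q[wood]; fl=fl[fl[:,2]>.225]; n,c,sd,k=plane(fl); print('floor tool',n.round(4),c.round(4),sd,k,'world n',-T.apply(n).round(4),T.apply(c)+s['tool_pos'])
nw=-T.apply(n)
print('tilt',np.degrees(np.arccos(nw[2])),'horiz dir of downslope',np.degrees(np.arctan2(nw[1],nw[0])))
up=np.array([0,0,1])-nw*nw[2]; tx=up/np.linalg.norm(up); ty=np.cross(nw,tx); Rt=np.stack([tx,ty,nw],1); c0=T.apply(c)+s['tool_pos']
F=((P-c0)@Rt)  # provisional tray frame
for col in('yellow','green'):
    m=mask(d,col)&(d['depth']>0); p=F[m]; p=p[(abs(p[:,0])<.15)&(abs(p[:,1])<.15)]
    for nm,lo,hi in(('lid',.039,.049),('rib',.066,.08)):
        q=p[(p[:,2]>lo)&(p[:,2]<hi)]; print(col,nm,len(q),q.mean(0).round(4),np.percentile(q,[1,99],axis=0).round(4).tolist(),cv2.minAreaRect((q[:,:2]*1000).astype(np.float32)))
W=F[(abs(F[...,0])<.2)&(abs(F[...,1])<.12)&(F[...,2]>.024)&(F[...,2]<.035)&(h>8)&(h<20)&(sa>60)]
print('wall top',len(W),np.percentile(W,[1,50,99],axis=0).round(4).tolist())
b=Q[mask(d,'blue')&(d['depth']>0)]; b=b[b[:,2]>-.003]; print('held lid',[x if np.isscalar(x) else x.round(4) for x in plane(b)])
r=Q[mask(d,'blue')&(d['depth']>0)]; 
for lo,hi in((-.03,-.018),(-.005,.012)):
    q=r[(r[:,2]>lo)&(r[:,2]<hi)];print(len(q),q.mean(0).round(4),cv2.minAreaRect((q[:,:2]*1000).astype(np.float32)))
np.savez('prov.npz',Rt=Rt,c0=c0)
E
```

```text
floor tool [ 0.0016 -0.0246  0.9997] [0.1316 0.001  0.2431] 0.0006861286683294941 6420 world n [ 0.0225 -0.4691  0.8829] [ 0.49346152 -0.06238858  0.05223468]
tilt 28.00935860906496 horiz dir of downslope -87.2540148369862
yellow lid 3730 [-0.0221  0.0638  0.0449] [[-0.0668, 0.0319, 0.0417], [0.0397, 0.0896, 0.0478]] ((-13.246402740478516, 59.541221618652344), (109.12126922607422, 61.8541145324707), 0.11741188168525696)
yellow rib 1158 [-0.0074  0.067   0.0724] [[-0.04, 0.0606, 0.0672], [0.0239, 0.0744, 0.0746]] ((-7.4520263671875, 67.55645751953125), (66.41239929199219, 14.413750648498535), 0.22465351223945618)
green lid 878 [-0.0053 -0.0691  0.0448] [[-0.0649, -0.0955, 0.0414], [0.0338, -0.0406, 0.0486]] ((-14.842510223388672, -67.8800277709961), (101.1731185913086, 55.90741729736328), 0.3828454315662384)
green rib 505 [-0.0038 -0.073   0.0715] [[-0.0397, -0.0815, 0.0668], [0.0246, -0.0675, 0.0741]] ((-6.921112060546875, -74.64788055419922), (66.06221008300781, 14.385969161987305), 0.34279707074165344)
wall top 1491 [[-0.0735, -0.1039, 0.0248], [-0.0687, 0.016, 0.0296], [0.0418, 0.0971, 0.0317]]
held lid [array([7.000e-04, 1.460e-02, 9.999e-01]), array([ 0.026 , -0.0074,  0.006 ]), np.float64(0.0007432748606923259), 4429]
3808 [-0.0018 -0.0002 -0.0216] ((-5.124885559082031, -0.23288536071777344), (66.7476806640625, 13.974827766418457), 0.5105937719345093)
5991 [ 0.026  -0.0053  0.006 ] ((-3.5841293334960938, 0.2627239227294922), (43.021724700927734, 121.26386260986328), 81.93732452392578)
```

```bash
cat >> h.py <<'E'
def place(B,o,Rt,c0,tgt,flip=1):
    # B: box axes in tool frame (cols), o: box origin in tool frame; tgt in prov tray frame
    Rb=Rt@np.diag([flip,flip,1.]); R=Rb@B.T
    p=c0+Rt@np.array(tgt)-R@np.array(o); go(p,R=R)
def frame(n,ang):
    bz=-np.array(n); bx=np.array([np.cos(ang),np.sin(ang),0]); bx-=bz*(bx@bz); bx/=np.linalg.norm(bx)
    return np.stack([bx,np.cross(bz,bx),bz],1)
E
cat > blue.py <<'E'
from h import *
import sys
z=np.load('prov.npz'); n=np.array([.0007,.0146,.9999]); B=frame(n,np.radians(.51))
place(B,np.array([-.0051,-.0002,.0059])+.045*n,z['Rt'],z['c0'],[-.0045,-.0276,float(sys.argv[1])])
E
python3 blue.py .08; python3 blue.py 0
```

```text
t 7.13 pos [ 0.4909 -0.2924  0.2056] d_now [0.1334 0.032  0.1129] rotvec [ 0.0391  0.0012 -0.0588] d_after [0.131  0.0442 0.1116] j [ 0.25  0.55  0.62  1.58 -0.62  1.53  1.01]
t 7.13 pos [ 0.4909 -0.2924  0.2056] d_now [0.1335 0.03   0.1929] rotvec [ 0.0391  0.0012 -0.0588] d_after [0.1311 0.0453 0.1916] j [ 0.25  0.55  0.62  1.58 -0.62  1.53  1.01]
```

Converted, 0.026 m / 0.75 = 0.0347, 0.022 m / 0.75 = 0.0293, -0.0294 rad / 4 = -0.0074.

```bash
python3 nudge.py '[{"finger_gap": 0,"wx": 0.0049,"wy": 0.0002,"wz": -0.0074},{"finger_gap": 0,"wx": 0.0049,"wy": 0.0002,"wz": -0.0074},{"finger_gap": 0,"x": 0.0347,"y": 0.0117,"z": 0.0293},{"finger_gap": 0,"x": 0.0347,"y": 0.0117,"z": 0.0293},{"finger_gap": 0,"x": 0.0347,"y": 0.0117,"z": 0.0293}]'
python3 nudge.py '[{"finger_gap": 0,"x": 0.0347,"y": 0.0117,"z": 0.0293},{"finger_gap": 0,"x": 0.0347,"y": 0.0117,"z": 0.0293},{"finger_gap": 0},{"finger_gap": 0}]'
python3 blue.py .08
python3 - <<'E'
from h import *
d=grab('side');cv2.imwrite('pics/s4.png',cv2.resize(d['frame'][110:270,150:350,::-1],None,fx=3,fy=3))
E
```

```text
time_s: 7.55
tool_pos: [0.512, -0.1882, 0.1852]
tool_rot: [-3.136, -0.488, 1.636]
ft_force: [1.4, -0.6, -3.9]
grip_width: 0.144
finger_force: 61.7
time_s: 7.88
tool_pos: [0.5248, -0.1179, 0.1706]
tool_rot: [-3.135, -0.491, 1.643]
ft_force: [0.1, -0.3, -2.4]
grip_width: 0.148
finger_force: 61.7
t 7.88 pos [ 0.5248 -0.1179  0.1706] d_now [-0.0047 -0.0009  0.0003] rotvec [-0.0032 -0.0028  0.0125] d_after [-0.0047 -0.0008  0.0003] j [-0.01  0.47  0.55  1.77 -0.65  1.35  0.87]
```

View pics/s4.png

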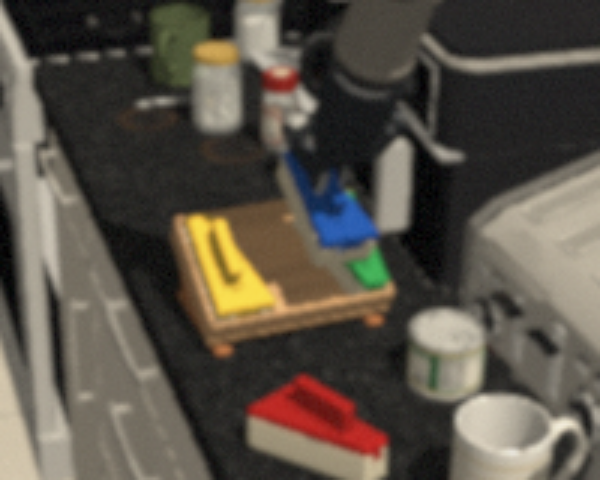

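Side crop: the blue box (340,215) hangs above the gap with its thick end down-slope. Yellow (230,265) and green (370,265) are undisturbed.

Converted, 0.02 m / 0.75 = 0.0267, -0.0047 m / 0.75 = -0.0063, 0.0125 rad / 4 = 0.0031.

```bash
python3 nudge.py '[{"finger_gap": 0,"x": -0.0063,"y": -0.0011,"wz": 0.0031},{"finger_gap": 0,"z": 0.0267},{"finger_gap": 0},{"finger_gap": 0}]'
python3 blue.py 0.06; python3 - <<'E'
from h import *
d=grab('wrist');z=np.load('prov.npz');Rt,c0=z['Rt'],z['c0'];F=(pts(d)-c0)@Rt;cv2.imwrite('pics/w5.png',d['frame'][...,::-1])
ok=d['depth']>0
for col,lo,hi in(('blue',.09,.118),('blue',.125,.14),('yellow',.066,.08),('green',.066,.08),('green',.04,.049)):
    q=F[mask(d,col)&ok];q=q[(q[:,2]>lo)&(q[:,2]<hi)];
    if len(q)>20: print(col,lo,len(q),q.mean(0).round(4),cv2.minAreaRect((q[:,:2]*1000).astype(np.float32)))
E
```

```text
time_s: 8.27
tool_pos: [0.5221, -0.1187, 0.1499]
tool_rot: [-3.125, -0.49, 1.616]
ft_force: [-0.4, 0.1, -3.9]
grip_width: 0.153
finger_force: 61.7
t 8.27 pos [ 0.5221 -0.1187  0.1499] d_now [0.0056 0.002  0.0023] rotvec [-0.0003 -0.0016 -0.0116] d_after [0.0056 0.002  0.0023] j [-0.01  0.49  0.55  1.79 -0.67  1.31  0.88]
blue 0.09 5798 [ 0.0232 -0.0217  0.1075] ((-6.172771453857422, -26.903404235839844), (120.72700500488281, 42.46013259887695), 8.588003158569336)
blue 0.125 3931 [-0.0036 -0.0272  0.1347] ((-7.7750244140625, -27.057985305786133), (14.092126846313477, 66.24945831298828), 89.76507568359375)
yellow 0.066 2255 [-0.0049  0.0658  0.072 ] ((-6.929512023925781, 67.12004852294922), (65.57660675048828, 14.547592163085938), 0.17297254502773285)
green 0.066 1482 [-0.0033 -0.0735  0.072 ] ((-6.1187591552734375, -74.5732192993164), (65.182373046875, 14.50399112701416), 0.12385924160480499)
green 0.04 3002 [-0.0008 -0.0727  0.0448] ((-0.3162117004394531, -80.95670318603516), (124.93551635742188, 57.5546989440918), 16.965579986572266)
```

Converted, 0.01 m / 0.75 = 0.0133, 0.0037 m / 0.75 = 0.0049, -0.007 rad / 4 = -0.0018.

```bash
python3 nudge.py '[{"finger_gap": 0,"x": 0.0049,"y": 0.0007,"wz": -0.0018},{"finger_gap": 0,"z": 0.0133},{"finger_gap": 0,"z": 0.0133},{"finger_gap": 0},{"finger_gap": 0}]'
python3 blue.py 0.04; python3 - <<'E'
from h import *
d=grab('wrist');z=np.load('prov.npz');Rt,c0=z['Rt'],z['c0'];F=(pts(d)-c0)@Rt;cv2.imwrite('pics/w5.png',d['frame'][...,::-1])
ok=d['depth']>0
for col,lo,hi in(('blue',.07,.098),('blue',.105,.12),('yellow',.066,.08),('green',.066,.08)):
    q=F[mask(d,col)&ok];q=q[(q[:,2]>lo)&(q[:,2]<hi)];
    if len(q)>20: print(col,lo,len(q),q.mean(0).round(4),cv2.minAreaRect((q[:,:2]*1000).astype(np.float32)))
E
```

```text
time_s: 8.73
tool_pos: [0.5217, -0.1045, 0.1334]
tool_rot: [-3.129, -0.491, 1.625]
ft_force: [0.5, -0.6, -3.3]
grip_width: 0.15
finger_force: 61.6
t 8.73 pos [ 0.5217 -0.1045  0.1334] d_now [0.0008 0.0017 0.0012] rotvec [-0.0012 -0.0025 -0.0031] d_after [0.0008 0.0017 0.0012] j [-0.02  0.5   0.53  1.82 -0.69  1.28  0.89]
blue 0.07 5824 [ 0.0279 -0.0217  0.0864] ((-1.4950218200683594, -27.20481300354004), (120.8250961303711, 42.017765045166016), 8.743810653686523)
blue 0.105 3917 [ 0.001  -0.0275  0.1136] ((-2.7261924743652344, -27.398536682128906), (65.82430267333984, 14.024944305419922), 0.3062759339809418)
yellow 0.066 2788 [-0.0045  0.0656  0.0719] ((-6.947544097900391, 67.01448822021484), (65.59711456298828, 14.634201049804688), 0.29494577646255493)
green 0.066 1708 [ 0.0028 -0.0733  0.0719] ((-3.1837825775146484, -74.6333999633789), (59.00992965698242, 14.440299987792969), 0.36020103096961975)
```

View pics/w5.png

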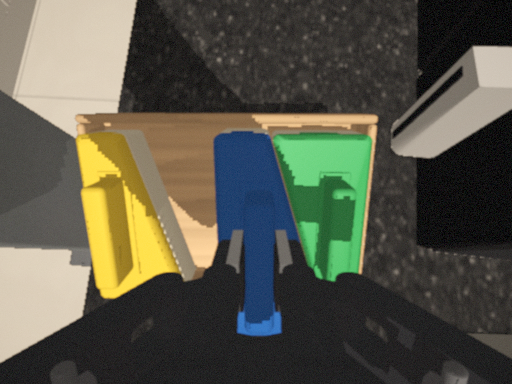

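Wrist view: the blue box (255,185) sits cleanly over the gap beside green (320,200), parallel to both. The free gap to yellow is at (190,190). Now lowering it.

Converted, 0.01 m / 0.75 = 0.0133, 0.008 m / 0.75 = 0.0107.

```bash
python3 nudge.py '[{"finger_gap": 0,"x": -0.0017,"z": 0.0107},{"finger_gap": 0,"z": 0.0133},{"finger_gap": 0,"z": 0.0107},{"finger_gap": 0,"z": 0.0053},{"finger_gap": 0}]'
python3 nudge.py '[{"finger_gap": 0,"z": 0.0053},{"finger_gap": 0,"z": 0.004},{"finger_gap": 0,"z": 0.0027},{"finger_gap": 0}]'
python3 blue.py 0; python3 - <<'E'
from h import *
d=grab('wrist');z=np.load('prov.npz');Rt,c0=z['Rt'],z['c0'];F=(pts(d)-c0)@Rt;cv2.imwrite('pics/w6.png',d['frame'][...,::-1])
ok=d['depth']>0
for col,lo,hi in(('blue',.035,.057),('blue',.065,.085),('yellow',.066,.08),('green',.066,.08)):
    q=F[mask(d,col)&ok];q=q[(q[:,2]>lo)&(q[:,2]<hi)];
    if len(q)>20: print(col,lo,len(q),q.mean(0).round(4),cv2.minAreaRect((q[:,:2]*1000).astype(np.float32)))
E
```

```text
time_s: 9.2
tool_pos: [0.5205, -0.0911, 0.1058]
tool_rot: [-3.128, -0.491, 1.625]
ft_force: [0.1, 0.5, -3.8]
grip_width: 0.148
finger_force: 61.6
time_s: 9.53
tool_pos: [0.5208, -0.088, 0.0989]
tool_rot: [-3.131, -0.49, 1.625]
ft_force: [-0.2, -0.2, -3.0]
grip_width: 0.149
finger_force: 61.7
t 9.53 pos [ 0.5208 -0.088   0.0989] d_now [0.0024 0.0018 0.003 ] rotvec [ 0.0004 -0.0017 -0.0031] d_after [0.0024 0.0018 0.003 ] j [-0.03  0.53  0.51  1.86 -0.72  1.21  0.91]
blue 0.035 5797 [ 0.0263 -0.0216  0.0481] ((-2.9686737060546875, -27.09585189819336), (120.62448120117188, 42.75477981567383), 9.251837730407715)
blue 0.065 3948 [-0.0004 -0.0274  0.0754] ((-4.469577789306641, -27.332645416259766), (66.14751434326172, 14.050742149353027), 0.2521839737892151)
yellow 0.066 4228 [-0.0018  0.0653  0.0718] ((-6.289348602294922, 66.72068786621094), (64.57897186279297, 14.817156791687012), 0.9893544316291809)
green 0.066 1950 [ 0.0094 -0.0735  0.0718] ((-4.421051025390625, -74.34896087646484), (62.31332778930664, 14.070964813232422), 0.37444254755973816)
```

Converted, 0.0015 m / 0.75 = 0.002.

```bash
python3 nudge.py '[{"finger_gap": 0,"z": 0.002},{"finger_gap": 0,"z": 0.002},{"finger_gap": 0}]'
python3 nudge.py '[{"finger_gap": 0,"z": 0.0013},{"finger_gap": 0},{"finger_gap": 0.35},{"finger_gap": 0.35},{"finger_gap": 0.35}]'
python3 nudge.py '[{"finger_gap": 0.35,"z": -0.0267},{"finger_gap": 0.35,"z": -0.04},{"finger_gap": 0.35,"z": -0.04},{"finger_gap": 0.35,"z": -0.0533},{"finger_gap": 0.35}]'
cat > look.py <<'E'
from h import *
d=grab('wrist');z=np.load('prov.npz');Rt,c0=z['Rt'],z['c0'];F=(pts(d)-c0)@Rt;cv2.imwrite('pics/w_look.png',d['frame'][...,::-1])
ok=d['depth']>0
for col in('red','blue','yellow','green'):
  for lo,hi in((.038,.05),(.066,.082)):
    q=F[mask(d,col)&ok];q=q[(q[:,2]>lo)&(q[:,2]<hi)&(abs(q[:,0])<.09)&(abs(q[:,1])<.11)];
    if len(q)>20: print(col,lo,len(q),q.mean(0).round(4),cv2.minAreaRect((q[:,:2]*1000).astype(np.float32)))
E
python3 look.py
```

```text
time_s: 9.83
tool_pos: [0.5211, -0.0871, 0.0967]
tool_rot: [-3.132, -0.489, 1.625]
ft_force: [-0.3, -0.4, -3.1]
grip_width: 0.154
finger_force: 61.8
time_s: 10.25
tool_pos: [0.5211, -0.0861, 0.0959]
tool_rot: [-3.132, -0.49, 1.626]
ft_force: [0.7, 0.5, -0.2]
grip_width: 0.351
finger_force: 0.0
time_s: 10.67
tool_pos: [0.5282, -0.1485, 0.2077]
tool_rot: [3.14, -0.483, 1.626]
ft_force: [0.4, -1.7, -0.2]
grip_width: 0.349
finger_force: 0.0
blue 0.038 4189 [-0.0104 -0.0285  0.045 ] ((-7.539695739746094, -34.11992263793945), (120.6579818725586, 56.698822021484375), 0.5174376368522644)
blue 0.066 1166 [-0.0056 -0.0271  0.0725] ((-6.777256011962891, -27.158117294311523), (13.395639419555664, 65.43257141113281), 89.83134460449219)
yellow 0.038 4123 [-0.0107  0.0617  0.0447] ((-6.907447814941406, 59.374107360839844), (119.28086853027344, 62.9305305480957), 0.09743613749742508)
yellow 0.066 1295 [-0.0053  0.0661  0.0722] ((-6.825855255126953, 67.35171508789062), (64.62580871582031, 14.336063385009766), 0.11818257719278336)
green 0.038 1451 [ 0.0055 -0.0703  0.0449] ((-6.190227508544922, -66.79741668701172), (118.34648895263672, 59.138118743896484), 0.4866262376308441)
green 0.066 652 [-0.0001 -0.073   0.0719] ((-6.384281158447266, -74.68799591064453), (64.7088623046875, 14.264772415161133), 0.08242116123437881)
```

Blue is seated flat (lid at 45 mm). The remaining gap measures 94.5 mm between ribs and 92 mm is needed. Now for red.

```bash
python3 -c "
from h import *
go([.45,-.34,.22],117)"
```

```text
t 10.72 pos [ 0.5272 -0.1462  0.2051] d_now [-0.1605 -0.0879 -0.1012] rotvec [ 0.0985 -0.4786 -0.4075] d_after [-0.1377 -0.1567 -0.0149] j [ 0.02  0.45  0.58  1.71 -0.63  1.42  0.85]
```

Units first: shifts go in shares of 0.75 m and turns go in shares of 4 rad. So -0.032 m / 0.75 = -0.0427, -0.02 m / 0.75 = -0.0267.

```bash
python3 nudge.py '[{"finger_gap": 0.6,"x": -0.0427,"y": -0.0235,"z": -0.0267},{"finger_gap": 0.6,"x": -0.0427,"y": -0.0235,"z": -0.0267},{"finger_gap": 0.6,"x": -0.0427,"y": -0.0235,"z": -0.0267},{"finger_gap": 0.6,"x": -0.0427,"y": -0.0235,"z": -0.0267},{"finger_gap": 0.6,"x": -0.0427,"y": -0.0235,"z": -0.0267}]'
python3 nudge.py '[{"finger_gap": 0.6,"wx": 0.0041,"wy": -0.02,"wz": -0.017},{"finger_gap": 0.6,"wx": 0.0041,"wy": -0.02,"wz": -0.017},{"finger_gap": 0.6,"wx": 0.0041,"wy": -0.02,"wz": -0.017},{"finger_gap": 0.6,"wx": 0.0041,"wy": -0.02,"wz": -0.017},{"finger_gap": 0.6,"wx": 0.0041,"wy": -0.02,"wz": -0.017}]'
python3 nudge.py '[{"finger_gap": 0.6,"wx": 0.0041,"wy": -0.02,"wz": -0.017},{"finger_gap": 0.6},{"finger_gap": 0.6}]'
python3 - <<'E'
from h import *
d=grab('wrist');cv2.imwrite('pics/w7.png',d['frame'][...,::-1])
for ce,p in comps(d,'red',300):
  for nm,q in(('lid',p[(p[:,2]>.038)&(p[:,2]<.052)]),('rib',p[p[:,2]>.066])):
    if len(q)>30: print(nm,len(q),q.mean(0).round(4),cv2.minAreaRect((q[:,:2]*1000).astype(np.float32)))
go([.45,-.325,.051],117)
E
```

```text
time_s: 11.13
tool_pos: [0.448, -0.336, 0.2146]
tool_rot: [-3.13, -0.492, 1.626]
ft_force: [-0.1, 0.1, -0.5]
grip_width: 0.602
finger_force: 0.0
time_s: 11.55
tool_pos: [0.4492, -0.3348, 0.2144]
tool_rot: [3.134, -0.084, 1.982]
ft_force: [0.2, 0.5, 0.2]
grip_width: 0.603
finger_force: 0.0
time_s: 11.8
tool_pos: [0.4489, -0.3335, 0.2148]
tool_rot: [-3.138, -0.01, 2.047]
ft_force: [1.1, -0.3, 0.2]
grip_width: 0.601
finger_force: 0.0
lid 3938 [ 0.4457 -0.3114  0.0453] ((448.52203369140625, -326.26446533203125), (61.28836441040039, 120.85381317138672), 27.24372673034668)
rib 953 [ 0.4531 -0.3221  0.073 ] ((453.9146423339844, -323.5958251953125), (14.003179550170898, 66.1888656616211), 24.9394474029541)
t 11.85 pos [ 0.4487 -0.335   0.215 ] d_now [0.0069 0.0064 0.164 ] rotvec [-0.0046 -0.0088  0.003 ] d_after [0.0083 0.0057 0.164 ] j [ 0.03  0.31  0.67  1.78 -0.21  1.13  1.24]
```

View pics/w7.png

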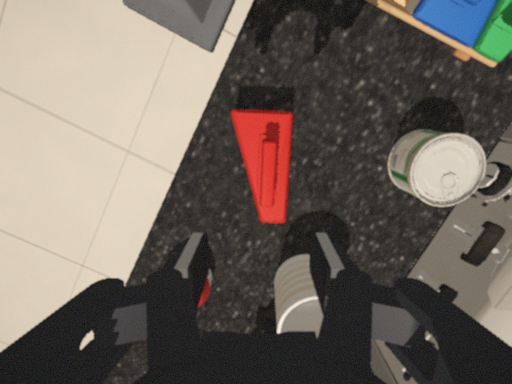

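Wrist view: red box at (268,165) with its thick end up-image at (262,115), the straight side on the right and the rib at (268,175). The mug is at (300,290), past the thin end, which leaves the fingers clear.

Converted, 0.04 m / 0.75 = 0.0533, 0.0096 m / 0.75 = 0.0128, 0.031 rad / 4 = 0.0078.

```bash
python3 nudge.py '[{"finger_gap": 0.45,"x": 0.0108,"y": 0.0128,"wx": -0.0012,"wy": -0.0022,"wz": 0.0078},{"finger_gap": 0.45,"z": 0.0533},{"finger_gap": 0.45,"z": 0.0533},{"finger_gap": 0.45,"z": 0.04},{"finger_gap": 0.45,"z": 0.0267}]'
python3 nudge.py '[{"finger_gap": 0.45,"z": 0.016},{"finger_gap": 0.45,"z": 0.016},{"finger_gap": 0.45,"z": 0.0133},{"finger_gap": 0.45},{"finger_gap": 0.45}]'
python3 -c "
from h import *
go([.4539,-.3236,.051],115.5)"
```

```text
time_s: 12.27
tool_pos: [0.4516, -0.3245, 0.0816]
tool_rot: [-3.138, -0.002, 2.011]
ft_force: [-0.5, 0.0, -0.3]
grip_width: 0.452
finger_force: 0.0
time_s: 12.68
tool_pos: [0.4539, -0.3252, 0.0517]
tool_rot: [3.142, 0.003, 2.014]
ft_force: [-0.8, 0.2, 0.8]
grip_width: 0.452
finger_force: 0.0
t 12.68 pos [ 0.4539 -0.3252  0.0517] d_now [0.0014 0.0007 0.0007] rotvec [ 0.      0.0027 -0.0023] d_after [0.0014 0.0007 0.0007] j [ 0.1   0.51  0.57  1.94 -0.37  0.8   1.32]
```

Converted, -0.04 m / 0.75 = -0.0533, -0.035 m / 0.75 = -0.0467.

```bash
python3 nudge.py '[{"finger_gap": 0},{"finger_gap": 0},{"finger_gap": 0},{"finger_gap": 0},{"finger_gap": 0}]'
python3 nudge.py '[{"finger_gap": 0,"z": -0.0267},{"finger_gap": 0,"z": -0.0467},{"finger_gap": 0,"z": -0.0533},{"finger_gap": 0,"z": -0.0533},{"finger_gap": 0,"z": -0.04}]'
python3 - <<'E'
from h import *
z=np.load('prov.npz');R=z['Rt']@np.diag([1,-1,-1.]);print(ctrl.get_state()['finger_force'])
go([.48,-.292,.215],R=R)
E
```

```text
time_s: 13.1
tool_pos: [0.4544, -0.3252, 0.0526]
tool_rot: [3.14, 0.004, 2.014]
ft_force: [-1.9, -0.3, 5.3]
grip_width: 0.152
finger_force: 60.9
time_s: 13.52
tool_pos: [0.4535, -0.3244, 0.2189]
tool_rot: [3.141, 0.003, 2.014]
ft_force: [0.9, -0.4, -3.5]
grip_width: 0.147
finger_force: 59.7
59.72007393836975
t 13.52 pos [ 0.4535 -0.3244  0.2189] d_now [0.018  0.0378 0.0039] rotvec [-0.095   0.4857  0.3878] d_after [0.0256 0.028  0.0181] j [-0.01  0.3   0.68  1.79 -0.2   1.12  1.18]
```

Converted, 0.0378 m / 0.75 = 0.0504, 0.018 m / 0.75 = 0.024, 0.081 rad / 4 = 0.0203.

```bash
python3 nudge.py '[{"finger_gap": 0,"x": 0.024,"y": 0.0504},{"finger_gap": 0,"wx": -0.004,"wy": 0.0203,"wz": 0.0162},{"finger_gap": 0,"wx": -0.004,"wy": 0.0203,"wz": 0.0162},{"finger_gap": 0,"wx": -0.004,"wy": 0.0203,"wz": 0.0162},{"finger_gap": 0,"wx": -0.004,"wy": 0.0203,"wz": 0.0162}]'
python3 nudge.py '[{"finger_gap": 0,"wx": -0.004,"wy": 0.0203,"wz": 0.0162},{"finger_gap": 0,"wx": -0.004,"wy": 0.0203,"wz": 0.0162},{"finger_gap": 0},{"finger_gap": 0}]'
python3 look.py; python3 - <<'E'
from h import *
d=dict(np.load('pics/wrist.npz'));s=ctrl.get_state()
P=pts(d);T=Ro.from_euler('xyz',s['tool_rot']);print(s['tool_pos'],s['tool_rot'],s['joint_pos'].round(2))
q=T.inv().apply(P[mask(d,'red')&(d['depth']>0)]-s['tool_pos']); q=q[(abs(q[:,0])<.08)&(abs(q[:,1])<.06)]
l=q[(q[:,2]>-.002)&(q[:,2]<.012)]
for _ in range(4):
    m=l.mean(0);n=np.linalg.svd(l-m,full_matrices=False)[2][2];n*=np.sign(n[2]);r=(l-m)@n;l=l[abs(r)<.0015]
print('lid',n.round(4),m.round(4),len(l))
r=q[(q[:,2]>-.03)&(q[:,2]<-.018)];print('rib',r.mean(0).round(4),cv2.minAreaRect((r[:,:2]*1000).astype(np.float32)))
print('lid rect',cv2.minAreaRect((l[:,:2]*1000).astype(np.float32)),np.percentile(l,[1,99],axis=0).round(4))
E
```

```text
time_s: 13.93
tool_pos: [0.4803, -0.291, 0.2161]
tool_rot: [3.12, -0.33, 1.756]
ft_force: [0.8, 0.1, -3.7]
grip_width: 0.15
finger_force: 59.7
time_s: 14.27
tool_pos: [0.4788, -0.2929, 0.2148]
tool_rot: [-3.137, -0.488, 1.616]
ft_force: [-0.2, -0.3, -4.0]
grip_width: 0.15
finger_force: 59.8
blue 0.038 3557 [-0.0171 -0.0275  0.045 ] ((-8.975990295410156, -35.97171401977539), (113.13057708740234, 62.82196807861328), 0.8265721201896667)
blue 0.066 1063 [-0.0069 -0.0265  0.0724] ((-7.66119384765625, -27.121150970458984), (64.9023666381836, 14.299135208129883), 0.3081910312175751)
yellow 0.038 3735 [-0.0181  0.0648  0.0449] ((-9.90700912475586, 59.908966064453125), (115.83432006835938, 61.737674713134766), 1.0320786237716675)
yellow 0.066 1062 [-0.007   0.0671  0.0724] ((-7.546787261962891, 67.67291259765625), (14.35931396484375, 66.24250030517578), 89.98409271240234)
green 0.038 1026 [ 0.001  -0.067   0.0446] ((-8.370609283447266, -65.61547088623047), (112.22621154785156, 60.29197692871094), 0.28012868762016296)
green 0.066 481 [-0.0051 -0.0727  0.0713] ((-6.97308349609375, -74.68152618408203), (66.2555923461914, 14.679722785949707), 0.53031325340271)
[ 0.47960118 -0.29177008  0.21570155] [-3.13902671 -0.4887437   1.61917072] [ 0.24  0.54  0.64  1.58 -0.6   1.56  1.06]
lid [-0.0017 -0.0048  1.    ] [ 0.0354 -0.0057  0.0077] 8833
rib [ 0.0039  0.0001 -0.02  ] ((1.3263721466064453, 0.0837869644165039), (65.60587310791016, 13.78171157836914), 0.27250608801841736)
lid rect ((2.132617950439453, -5.54742431640625), (60.072052001953125, 119.1697998046875), 87.46237182617188) [[-0.0537 -0.0346  0.0064]
 [ 0.0595  0.0211  0.0091]]
```

```bash
cat > red.py <<'E'
from h import *
import sys
z=np.load('prov.npz'); n=np.array([-.0017,-.0048,1]); B=frame(n,np.radians(180.27))
place(B,np.array([.0013,.0001,.0077])+.045*n,z['Rt'],z['c0'],[-.0045,.0202,float(sys.argv[1])],-1)
E
python3 red.py .08
```

```text
t 14.32 pos [ 0.4796 -0.2918  0.2157] d_now [0.1191 0.0049 0.1189] rotvec [-0.0076  0.0018 -0.0043] d_after [0.1189 0.0045 0.1191] j [ 0.24  0.54  0.64  1.58 -0.6   1.56  1.06]
```

Converted, 0.0238 m / 0.75 = 0.0317, 0.0009 m / 0.75 = 0.0012, -0.0076 rad / 4 = -0.0019.

```bash
python3 nudge.py '[{"finger_gap": 0,"x": 0.0317,"y": 0.0012,"z": 0.0317,"wx": -0.0019,"wy": 0.0005,"wz": -0.0011},{"finger_gap": 0,"x": 0.0317,"y": 0.0012,"z": 0.0317},{"finger_gap": 0,"x": 0.0317,"y": 0.0012,"z": 0.0317},{"finger_gap": 0,"x": 0.0317,"y": 0.0012,"z": 0.0317},{"finger_gap": 0,"x": 0.0317,"y": 0.0012,"z": 0.0317}]'
python3 nudge.py '[{"finger_gap": 0,"z": 0.0267},{"finger_gap": 0,"z": 0.0133},{"finger_gap": 0},{"finger_gap": 0}]'
cat > look2.py <<'E'
from h import *
d=grab('wrist');z=np.load('prov.npz');Rt,c0=z['Rt'],z['c0'];F=(pts(d)-c0)@Rt;cv2.imwrite('pics/w_look.png',d['frame'][...,::-1])
ok=d['depth']>0
p=F[mask(d,'red')&ok];p=p[(abs(p[:,0])<.09)&(abs(p[:,1])<.11)]; zt=np.percentile(p[:,2],97)
for col,lo,hi in(('red',zt-.005,zt+.004),('red',zt-.034,zt-.022),('yellow',.066,.08),('blue',.066,.08)):
    q=F[mask(d,col)&ok];q=q[(q[:,2]>lo)&(q[:,2]<hi)&(abs(q[:,0])<.09)&(abs(q[:,1])<.11)]
    if len(q)>20: print(col,len(q),q.mean(0).round(4),cv2.minAreaRect((q[:,:2]*1000).astype(np.float32)))
E
python3 look2.py; python3 red.py .05
```

```text
time_s: 14.73
tool_pos: [0.4768, -0.1278, 0.1679]
tool_rot: [3.131, -0.49, 1.629]
ft_force: [0.3, 0.0, -2.2]
grip_width: 0.154
finger_force: 59.7
time_s: 15.07
tool_pos: [0.4764, -0.117, 0.1416]
tool_rot: [3.133, -0.49, 1.624]
ft_force: [-0.4, -0.8, -3.9]
grip_width: 0.149
finger_force: 59.5
red 3880 [0.0002 0.0189 0.1242] ((-2.9049949645996094, 18.845895767211914), (65.93203735351562, 14.088774681091309), 0.21480029821395874)
red 10164 [0.0313 0.024  0.0963] ((-3.1864242553710938, 25.750699996948242), (120.3717269897461, 61.091129302978516), 1.258936882019043)
yellow 2347 [-0.0045  0.0666  0.0723] ((-6.774745941162109, 67.55950927734375), (65.08880615234375, 14.494511604309082), 0.41434502601623535)
blue 2322 [-0.0043 -0.0261  0.0723] ((-6.672924041748047, -26.976152420043945), (65.72061157226562, 14.438146591186523), 0.488639235496521)
t 15.12 pos [ 0.4768 -0.118   0.142 ] d_now [ 0.0004 -0.001   0.0022] rotvec [ 0.0028  0.0011 -0.0006] d_after [ 0.0004 -0.001   0.0022] j [-0.01  0.42  0.58  1.91 -0.67  1.26  0.94]
```

View pics/w_look.png

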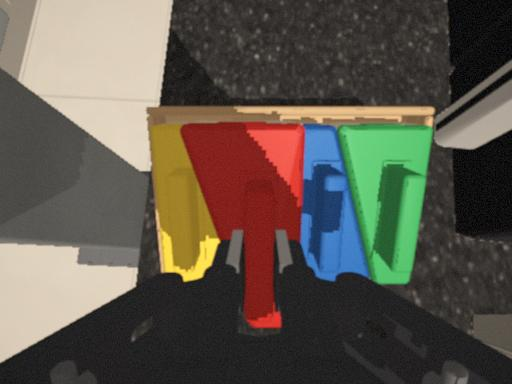

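Wrist view: red (250,180) is over the remaining gap between yellow (180,200) and blue (325,200). The rib readings put it about 1.4 mm too near blue, so I'll correct that and lower it.

Converted, 0.006 m / 0.75 = 0.008, -0.0008 m / 0.75 = -0.0011, -0.003 rad / 4 = -0.0008.

```bash
python3 nudge.py '[{"finger_gap": 0,"x": -0.0011,"y": -0.0019,"z": 0.008,"wz": -0.0008},{"finger_gap": 0,"z": 0.0053},{"finger_gap": 0},{"finger_gap": 0}]'
python3 look2.py; python3 red.py .04
```

```text
time_s: 15.45
tool_pos: [0.4746, -0.1131, 0.1319]
tool_rot: [3.132, -0.492, 1.626]
ft_force: [0.2, -0.8, -3.7]
grip_width: 0.151
finger_force: 59.6
red 3886 [-0.0009  0.0204  0.1137] ((-4.169921875, 20.457693099975586), (66.07978057861328, 14.00220775604248), 0.26406052708625793)
red 10175 [0.0302 0.0257 0.0859] ((-4.410148620605469, 27.606094360351562), (120.55008697509766, 61.308616638183594), 0.9893469214439392)
yellow 2537 [-0.0034  0.0665  0.0723] ((-6.735496520996094, 67.57427978515625), (65.43900299072266, 14.465749740600586), 0.2535027861595154)
blue 2520 [-0.0032 -0.0259  0.0722] ((-6.674861907958984, -26.924367904663086), (14.508244514465332, 66.0133285522461), 89.9793930053711)
t 15.5 pos [ 0.4747 -0.1131  0.132 ] d_now [0.0007 0.0008 0.0011] rotvec [ 0.0013 -0.0009  0.0016] d_after [0.0007 0.0008 0.0011] j [-0.01  0.43  0.57  1.93 -0.68  1.24  0.95]
```

Centred. Lowering in small steps while watching the force.

Converted, 0.006 m / 0.75 = 0.008.

```bash
python3 nudge.py '[{"finger_gap": 0,"z": 0.008},{"finger_gap": 0,"z": 0.008},{"finger_gap": 0}]'
python3 nudge.py '[{"finger_gap": 0,"z": 0.008},{"finger_gap": 0,"z": 0.0067},{"finger_gap": 0}]'
python3 nudge.py '[{"finger_gap": 0,"z": 0.0067},{"finger_gap": 0,"z": 0.0053},{"finger_gap": 0}]'
python3 look2.py; python3 red.py 0
```

```text
time_s: 15.75
tool_pos: [0.4737, -0.1058, 0.1203]
tool_rot: [3.134, -0.493, 1.627]
ft_force: [-0.4, 0.5, -3.3]
grip_width: 0.146
finger_force: 59.6
time_s: 16.0
tool_pos: [0.4736, -0.1008, 0.1107]
tool_rot: [3.134, -0.493, 1.627]
ft_force: [-0.0, 1.0, -2.7]
grip_width: 0.151
finger_force: 59.6
time_s: 16.25
tool_pos: [0.4737, -0.0969, 0.1031]
tool_rot: [3.133, -0.492, 1.627]
ft_force: [0.3, 0.3, -3.6]
grip_width: 0.152
finger_force: 59.6
red 3862 [0.0001 0.0205 0.0808] ((-3.3236026763916016, 20.608062744140625), (13.999344825744629, 66.15206909179688), 89.94459533691406)
red 10259 [0.031  0.0257 0.0529] ((-3.6124534606933594, 27.990995407104492), (120.36072540283203, 61.48287582397461), 0.6072266697883606)
yellow 2563 [0.0071 0.0663 0.0722] ((-7.152776718139648, 56.72489929199219), (71.90568542480469, 37.62324523925781), 20.83519744873047)
blue 2546 [ 0.0075 -0.0257  0.0721] ((4.33493709564209, -26.144363403320312), (36.94525146484375, 39.7379150390625), 47.935264587402344)
t 16.3 pos [ 0.4739 -0.0972  0.1034] d_now [-0.      0.0009  0.0084] rotvec [ 0.0002 -0.0016  0.0022] d_after [-0.      0.0009  0.0084] j [-0.02  0.46  0.55  1.96 -0.71  1.18  0.98]
```

Converted, 0.004 m / 0.75 = 0.0053, 0.003 m / 0.75 = 0.004.

```bash
python3 nudge.py '[{"finger_gap": 0,"z": 0.0053},{"finger_gap": 0,"z": 0.004},{"finger_gap": 0}]'
python3 nudge.py '[{"finger_gap": 0,"z": 0.002},{"finger_gap": 0},{"finger_gap": 0.3},{"finger_gap": 0.3},{"finger_gap": 0.3}]'
python3 nudge.py '[{"finger_gap": 0.3,"z": -0.0267},{"finger_gap": 0.3,"z": -0.04},{"finger_gap": 0.3,"z": -0.04},{"finger_gap": 0.3,"z": -0.0533},{"finger_gap": 0.3,"z": -0.04}]'
python3 look.py
```

```text
time_s: 16.55
tool_pos: [0.4737, -0.0938, 0.0971]
tool_rot: [3.133, -0.492, 1.627]
ft_force: [0.1, -0.3, -3.5]
grip_width: 0.145
finger_force: 59.7
time_s: 16.97
tool_pos: [0.4745, -0.0936, 0.0969]
tool_rot: [3.131, -0.492, 1.627]
ft_force: [0.2, -0.5, -0.4]
grip_width: 0.296
finger_force: 0.0
time_s: 17.38
tool_pos: [0.4768, -0.166, 0.2313]
tool_rot: [3.13, -0.491, 1.627]
ft_force: [1.2, 0.1, 0.2]
grip_width: 0.299
finger_force: 0.0
red 0.038 3910 [0.0083 0.0214 0.045 ] ((-7.502288818359375, 27.443078994750977), (119.6092758178711, 61.392269134521484), 0.4176201820373535)
red 0.066 1003 [-0.0058  0.02    0.0726] ((-7.141651153564453, 19.829336166381836), (65.74459075927734, 13.708664894104004), 0.12958015501499176)
blue 0.038 3491 [-0.0116 -0.0271  0.045 ] ((-7.071041107177734, -35.16119384765625), (119.4959716796875, 60.53902816772461), 0.3347489833831787)
blue 0.066 1019 [-0.0054 -0.0265  0.0724] ((-6.703094482421875, -27.107624053955078), (65.34767150878906, 14.16018295288086), 0.31394702196121216)
yellow 0.038 3709 [-0.0114  0.0647  0.0449] ((-7.545597076416016, 59.52793884277344), (119.3607406616211, 61.84055709838867), 0.5094468593597412)
yellow 0.066 1026 [-0.0059  0.067   0.0725] ((-7.2757720947265625, 67.48826599121094), (65.63278198242188, 14.190553665161133), 0.16575756669044495)
green 0.038 1115 [-0.0014 -0.0707  0.0449] ((-6.806938171386719, -65.44878387451172), (119.36346435546875, 60.37754821777344), 0.03220522031188011)
green 0.066 425 [-0.0062 -0.0722  0.0711] ((-6.623695373535156, -74.50395202636719), (65.42001342773438, 14.38050651550293), 0.17923977971076965)
```

View pics/w_look.png

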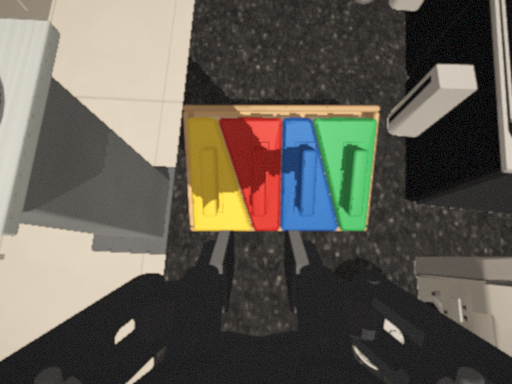

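The picture shows all four boxes side by side in the tray (yellow 210, red 260, blue 307, green 352 px across). Every lid is 45 mm above the floor and the arm is clear, so I'm handing in.

```bash
python3 -c "
from rig import ctrl
print(ctrl.hand_in())"
```

```text
the job is handed in; nothing more can be done
None
```

The blue and red boxes are packed in the tray's gap, and the job is handed in after about 17 s of robot time; all four boxes lie flat, head to tail, and nothing else on the worktop was touched as far as I could tell.

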